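Weigh two tins of plant tags and rack the fuller one

ROBOT

A 6-joint arm with a two-finger parallel gripper is mounted at the origin on the work surface. World frame = base frame: x ahead of the robot, y to its left, z up, the work surface at z = 0. Lengths are in m, angles in rad, forces in N, time in s.
With the tool pointing down it reaches from about 0.225 to 0.725 m from the base axis. Payload 3.1 kg.
Tool frame: the origin (TCP) lies at the very end of the fingers, on their centre line; the grasp point (between the pads) lies 19 mm behind it; z points along the fingers, y is the line along which they close (so a half turn about z gives the same grasp; the last joint's range is limited). The gripper opens to 85 mm and grips with 20 to 120 N. Pads are 22 mm wide; open, the fingers measure 114 mm over their backs; the gripper's body (76 mm by 85 mm) begins 54 mm behind the grasp point. The pads swing forward as they close: fully open they stand 13 mm farther back than shut.
Start: joints at [0.981, 0.048, 0.099, 1.622, 0, 1.443], TCP at [0.234, 0.47, 0.231] pointing down, gripper open.
Joint ranges: [-2.91, 2.91], [-0.99, 1.94], [-1.21, 1.42], [-2.12, 2.29], [-1.49, 1.47], [-3.14, 3.14]. Speed limits (rad/s): [2.79, 2.79, 3.14, 3.14, 3.14, 3.14].

INTERFACE

Orientations are given as a unit quaternion [x, y, z, w].
In Python, from rig import ctrl gives the robot as it stands.
- The arm moves only by the tool step_arm, never from a script. Its argument "steps" is one flat list of numbers, 6 for each row, row after row: the shift along the world's x, y, z in m, then the turn, a rotation vector about the world's x, y, z in degrees. In form: [x, y, z, rx, ry, rz, x, y, z, rx, ry, rz, ...]. A call has 1 to 5 rows; each row is the pose to reach, as a shift and turn from the pose commanded when the call began; what a row does not reach only later rows make up. A row lasts 1/12 s, in which the tool goes at most 41.7 mm and 7.16 degrees, less where a joint would pass 70% of its speed; a pose out of reach is approached as far as the arm can. A call with a gripper value outside its range is refused whole. "claw" is the gripper command: -1 is shut, 1 is fully open, values between are in proportion, set as the call begins (left out, the last holds). The fingers move at their own pace and stop on an object; "grip_force" is the grip in N (left out, the last holds). Time passes only in rows, so rows that repeat a pose let the fingers close. It gives the time, the measured TCP pose, the force, the opening and the grip force at its end, in the units of the state.
- ctrl.observe(): the state, without advancing time (a new reading comes with each control period).
- ctrl.get_image(name): name is "scene" or "top"; returns (picture, depth): 400x640x3 uint8, red, green, blue; 400x640 float32, m along the optical axis (not along the pixel's ray), 0 where there is no reading.
- ctrl.camera_params(name): a dict with "intrinsics" (3x3 intrinsics, pixels), "k1" (the pictures are not rectified: a ray, as slopes to the right and down, at radius r is drawn at 1 + k1 r^2 times it, then the intrinsics apply), "rvec" (rotation vector, rad) and "tvec" (3), from world to camera coordinates, as OpenCV has them. Camera axes: x right, y down, z forward; pixel columns grow to the right and rows downward; lengths in m; the calibration is good to about 2 mm. A picture is of the moment at which its call begins. camera_params takes no time and is no camera call.
- ctrl.hand_in(): hands the job in; it is judged then, once.
The state is a dict: "clock": time; "q": joint angles; "qd": joint speeds; "joint_torque": joint torques, N m; "tcp_pos": TCP position; "tool_rot": TCP orientation; "force": force on the tool from outside, world axes, zero at the start; "moment": the same for the moment, N m; "finger_gap": finger opening in m; "finger_force": force on a finger pad.
Only numpy, scipy, OpenCV 4.12 (cv2) and the standard library are available. Lean on these libraries where they do the work, as an engineer would, in place of code of your own. Each camera call takes 0.05 s, during which the arm holds its last target. There are 200 camera calls.

TASK

Stand the two look-alike tins on opposite pans of the balance, let go, and see which side drops. Slide the tin that dropped off the far edge of its pan and under the wire guard, wholly into the green keeping rack; then stand the lighter tin wholly on the red refill mat. Keep both tins upright and leave everything else on the bench where it is.

Things in the scene. Friction and masses are not known exactly. Their poses are not given: they have to be found in the camera images.
- tin_a: closed round tin of plant tags, steel with a blue band, blue lid disc and brass-coloured rim, 54 mm diameter, 44 mm high, 0.08 to 0.32 kg. The two tins look alike; one is much fuller and at least 1.5 times as heavy, which one is not told. Stands upright, starts on the table. Origin: centre of its underside; z up its axis.
- tin_b: closed round tin of plant tags, steel with a blue band, blue lid disc and brass-coloured rim, 54 mm diameter, 44 mm high, 0.08 to 0.32 kg. The two tins look alike; one is much fuller and at least 1.5 times as heavy, which one is not told. Stands upright, starts on the table. Origin: centre of its underside; z up its axis.
- balance: weighing station fixed to the table: plywood base 330 mm wide (y), 215 mm deep, from 50 mm before to 165 mm behind its origin, 12 mm thick; a green post carries the beam, along y, with a pan at each end. Origin: on the table under the pivot, which is 66 mm up. x points away from the robot to the rack behind the pans, y left, z up.
- beam (a joint): tilt of the beam in rad, -0.12 to 0.12 (stops): 0 level, as when empty; positive: right (-y) pan down; negative: left (+y) pan down. Turns about the balance's x axis. A weak spring levels it when empty (takes seconds); damped: with both tins on a swing takes 1 to 2 s. One tin alone drops its side; a pan left by the heavier tin rises to the upper stop.
- pan_left (a point): centre of the top of the left pan (+y of the balance, 100 mm from the pivot): aluminium plate 78 x 78 mm, near and far edges open, 5 mm rims along both sides, 72 mm apart. x points to the rack behind, y along the beam to the left. The rack floor begins 6 mm beyond its far edge. Height 70 mm when level, 58 dropped, 82 raised.
- pan_right (a point): centre of the top of the right pan (-y of the balance, 100 mm from the pivot): aluminium plate 78 x 78 mm, near and far edges open, 5 mm rims along both sides, 72 mm apart. x points to the rack behind, y along the beam to the left. The rack floor begins 6 mm beyond its far edge. Height 70 mm when level, 58 dropped, 82 raised.
- rack (a point): centre of the floor of the keeping rack, a fixed green shelf behind both pans, 49 mm up. Axes as the balance's. The floor runs from 54.5 mm before this point (open near edge) to 54.5 mm behind it (14 mm far lip) and 159 mm to each side (walls 115 mm high overall). A tin may stand anywhere along it.
- guard_edge (a point): the wire guard over the rack: middle of its near edge, at its underside, 60 mm above the rack floor and 35 mm behind the floor's near edge. Three level steel rods 6 mm thick and 35 mm apart, as wide as the rack. A tin fits under them but not between them; fingers from above stay in front of the near rod.
- refill_mat: flat red mat fixed on the table, 120 x 120 mm, 4 mm thick. Origin: centre of its underside.
- secateurs_1: bystander, leave it alone: red-handled secateurs lying on the far right, 190 mm long, 16 mm high; origin at its underside.
- secateurs_2: bystander, leave it alone: red-handled secateurs lying on the near right, 190 mm long, 16 mm high; origin at its underside.
- pot_1: bystander, leave it alone: terracotta pot, 100 mm across, 90 mm high; origin at its underside.
- pot_2: bystander, leave it alone: terracotta pot, 90 mm across, 80 mm high; origin at its underside.
- twine_spool: bystander, leave it alone: wooden twine spool, 60 mm across, 55 mm high; origin at its underside.
- sprayer: bystander, leave it alone: green spray bottle, 70 mm across, 190 mm high; origin at its underside.
Mind the look-alikes: they are no part of the job. Leave any pink look-alike of the tin_a alone. Leave any purple look-alike of the tin_b alone.

How it is judged:
On the way, in this order (a step that is already met when the one before it is completed fails the run):
1. the tins stand on opposite pans, let go, and the heavier side is down (((horizontal distance between tin_a and pan_left below 0.02 m and z of tin_a in the frame of pan_left between -0.004 and 0.006 m and horizontal distance between tin_b and pan_right below 0.02 m and z of tin_b in the frame of pan_right between -0.004 and 0.006 m and value of joint beam below -0.09 rad) or (horizontal distance between tin_a and pan_right below 0.02 m and z of tin_a in the frame of pan_right between -0.004 and 0.006 m and horizontal distance between tin_b and pan_left below 0.02 m and z of tin_b in the frame of pan_left between -0.004 and 0.006 m and value of joint beam above 0.09 rad)) and contact force between the fingers and tin_a below 0.05 N and contact force between the fingers and tin_b below 0.05 N and contact force between the fingers and balance below 0.05 N), for 0.3 s.
2. the heavier tin stands wholly in the keeping rack, let go (x of tin_a in the frame of rack between -0.029 and 0.032 m and y of tin_a in the frame of rack between -0.14 and 0.14 m and z of tin_a in the frame of rack between -0.004 and 0.005 m and angle between tin_a's own z axis and vertical below 0.1 rad and contact force between the fingers and tin_a below 0.05 N), for 0.2 s.
3. the lighter tin stands on the refill mat, let go (x of tin_b in the frame of refill_mat between -0.034 and 0.034 m and y of tin_b in the frame of refill_mat between -0.034 and 0.034 m and z of tin_b in the frame of refill_mat below 0.008 m and angle between tin_b's own z axis and vertical below 0.1 rad and contact force between the fingers and tin_b below 0.05 N), for 0.2 s.
At the end, for the whole second after the job is handed in: The heavier tin stands upright and wholly on the floor of the keeping rack, under the guard (its centre at least 25 mm in from the near edge), and the lighter tin stands upright wholly on the red mat (its centre within 34 mm of the mat's centre along each side); both are let go and at rest (x of tin_a in the frame of rack between -0.029 and 0.032 m and y of tin_a in the frame of rack between -0.14 and 0.14 m and z of tin_a in the frame of rack between -0.004 and 0.005 m and angle between each of tin_a, tin_b's own z axis and vertical below 0.1 rad and x of tin_b in the frame of refill_mat between -0.034 and 0.034 m and y of tin_b in the frame of refill_mat between -0.034 and 0.034 m and z of tin_b in the frame of refill_mat below 0.008 m and linear speed of each of tin_a, tin_b below 0.02 m/s); the robot touches nothing.
It fails at once if a tin is tipped by more than about 35 degrees (angle between any of tin_a, tin_b's own z axis and vertical above 0.6 rad).
It fails at once if another thing on the bench is moved by more than 30 mm (distance of any of secateurs_1, secateurs_2, pot_1, pot_2, twine_spool, sprayer from where it was at the start of the episode above 0.03 m).
It also fails if it takes over 72 s, if anything falls off the work surface, if the arm or the gripper's body presses on something with over 40 N, if the wrist force passes 120 N, or if a joint passes its speed limit or range.

## Working session

There is one attempt and no reset: what is moved stays moved. The work goes in short steps, Python scripts to look and compute and a tool call to move; the robot and the scene stay as the last step left them, time stands still between calls to the robot, and variables do not carry over. Pictures are saved under pics/ and viewed, at most 15 in all, crops included, and the job is handed in when it is done.

Besides the shell and the picture viewer there is one more tool, called after "Call:" as name(argument=value, ...), one argument or row to a line, values as JSON. step_arm: Moves the arm, as the interface text tells. Its arguments: {"type":"object","properties":{"steps":{"type":"array"},"claw":{"type":"number"},"grip_force":{"type":"number"}},"required":["steps"]}

```bash
mkdir -p pics; ls
cat > h.py <<'E'
import numpy as np,cv2
from rig import ctrl
def cam(n):
    p=ctrl.camera_params(n);K=np.array(p["intrinsics"],float);R=cv2.Rodrigues(np.array(p["rvec"],float))[0];t=np.array(p["tvec"],float).ravel()
    return K,p["k1"],R,t
def ray(n,uv):
    K,k1,R,t=cam(n)
    d=(np.atleast_2d(uv)-K[[0,1],[2,2]])/K[[0,1],[0,1]]
    s=d.copy()
    for _ in range(20): s=d/(1+k1*(s**2).sum(1,keepdims=True))
    D=np.c_[s,np.ones(len(s))]
    return -R.T@t, D@R
def onplane(n,uv,z):
    o,d=ray(n,uv); return o+d*((z-o[2])/d[:,2])[:,None]
def deproj(n,uv,dep):
    o,d=ray(n,uv); return o+d*np.atleast_1d(dep)[:,None]
def tri(uv1,uv2,a="scene",b="top"):
    o1,d1=ray(a,uv1);o2,d2=ray(b,uv2);d1=d1[0]/np.linalg.norm(d1);d2=d2[0]/np.linalg.norm(d2)
    s=np.linalg.lstsq(np.c_[d1,-d2],o2-o1,rcond=None)[0]
    p,q=o1+s[0]*d1,o2+s[1]*d2
    return (p+q)/2,np.linalg.norm(p-q)
def snap(n,tag):
    im,d=ctrl.get_image(n);cv2.imwrite(f"pics/{tag}.png",im[:,:,::-1]);np.save(f"pics/{tag}.npy",d);return im,d
E
python3 - <<'E'
from h import *
for n in("scene","top"):
    snap(n,n+"0");K,k,R,t=cam(n);print(n,K.round(1).tolist(),k,(-R.T@t).round(3),R[2].round(2))
print(ctrl.observe())
E
```

```text
pics
scene [[384.3, 0.0, 314.1], [0.0, 384.3, 201.0], [0.0, 0.0, 1.0]] -0.025315222042295728 [1.14  0.087 1.027] [-0.55 -0.08 -0.83]
top [[385.1, 0.0, 319.4], [0.0, 385.1, 204.7], [0.0, 0.0, 1.0]] -0.008532975193744647 [0.454 0.024 1.398] [ 0.06 -0.02 -1.  ]
{'clock': 0.1, 'q': array([ 9.81194680e-01,  4.86813265e-02,  9.77574805e-02,  1.62203231e+00,
       -1.59593510e-06,  1.44299527e+00]), 'qd': array([-0.00110661, -0.0025219 ,  0.00354285, -0.00061653,  0.00017977,
        0.00038256]), 'joint_torque': array([ 3.08248113e-03, -3.39851511e+01,  3.20935857e+01,  1.58631569e-02,
       -1.73476665e-04,  1.17522141e-06]), 'tcp_pos': array([0.23361591, 0.46952905, 0.23023332]), 'tool_rot': array([ 2.28853884e-01,  9.73460186e-01, -1.01146000e-03, -3.78365324e-04]), 'force': array([ 0.77721544,  0.10988341, -0.37963087]), 'moment': array([0.00555774, 0.01147359, 0.04931059]), 'finger_force': 0.0, 'finger_gap': 0.08593525390065748}
```

View pics/scene0.png

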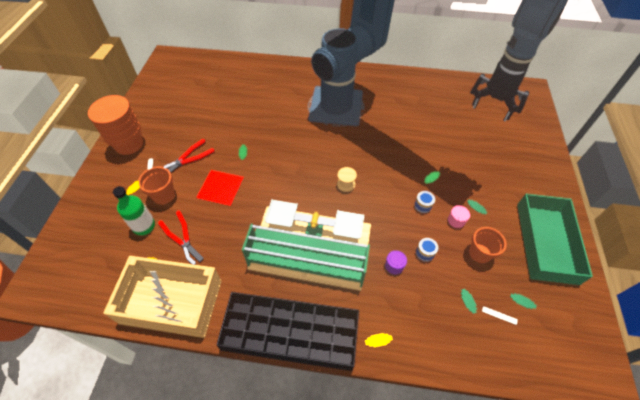

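View pics/top0.png

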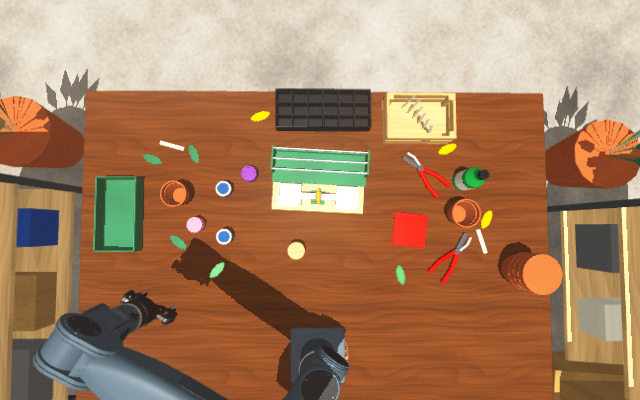

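The scene view (looking back at the robot) shows the blue tins at (425,201) and (428,249), the balance near (315,220) and the mat at (220,187). In the top view the tins are at (224,188) and (224,237), the pans at about (287,197) and (350,197), and the mat at (410,230).

```bash
cat > m.py <<'E'
from h import *
def load(t): return cv2.imread(f"pics/{t}.png"),np.load(f"pics/{t}.npy")
def blobs(im,lo,hi,roi,amin=15):
    x0,y0,x1,y1=roi;h=cv2.cvtColor(im,cv2.COLOR_BGR2HSV);m=cv2.inRange(h,np.array(lo),np.array(hi));k=np.zeros_like(m);k[y0:y1,x0:x1]=m[y0:y1,x0:x1]
    n,l,s,c=cv2.connectedComponentsWithStats(k)
    return [(c[i].round(1),s[i].tolist(),l==i) for i in range(1,n) if s[i,4]>=amin]
E
python3 - <<'E'
from m import *
s,sd=load("scene0");t,td=load("top0")
B=([100,120,60],[125,255,255])
for im,n,d,r in((s,"scene",sd,(400,180,450,270)),(t,"top",td,(200,170,250,260))):
    for c,st,m in blobs(im,*B,r): print(n,c,st, onplane(n,c,.044).round(4), deproj(n,c,d[int(c[1]),int(c[0])]).round(4))
for im,n,d,r in((s,"scene",sd,(190,165,250,210)),(t,"top",td,(385,205,432,255))):
    for c,st,m in blobs(im,[0,200,120],[8,255,255],r,100):
        ct=cv2.findContours(m.astype(np.uint8),0,2)[0][0];bx=cv2.boxPoints(cv2.minAreaRect(ct))
        print(n,"mat",c,st,deproj(n,c,d[int(c[1]),int(c[0])]).round(4),onplane(n,bx,.004).round(3).tolist())
for im,n,d,r in((s,"scene",sd,(255,195,375,245)),(t,"top",td,(265,175,375,220))):
    for c,st,m in blobs(im,[0,0,190],[180,45,255],r,40): print(n,"white",c,st,onplane(n,c,.07).round(4),deproj(n,c,d[int(c[1]),int(c[0])]).round(4))
a=cv2.resize(s[190:290,235:385],None,fx=5,fy=5,interpolation=cv2.INTER_CUBIC);cv2.imwrite("pics/c1.png",a)
a=cv2.resize(t[140:220,260:380],None,fx=6,fy=6,interpolation=cv2.INTER_CUBIC);cv2.imwrite("pics/c2.png",a)
E
```

```text
scene [425.8 197.6] [421, 194, 11, 8, 72] [[0.4206 0.3288 0.044 ]] [[0.4194 0.3292 0.0423]]
scene [428.3 245.8] [423, 241, 12, 11, 99] [[0.5894 0.3333 0.044 ]] [[0.59  0.333 0.045]]
top [222.6 188.2] [218, 184, 10, 10, 84] [[0.588  0.3349 0.044 ]] [[0.5879 0.3344 0.046 ]]
top [223.4 236.3] [219, 231, 10, 11, 88] [[0.4195 0.3301 0.044 ]] [[0.4197 0.3283 0.0517]]
scene mat [219.7 187.3] [196, 169, 48, 38, 1174] [[ 4.438e-01 -3.351e-01 -2.000e-04]] [[0.501, -0.4, 0.004], [0.369, -0.417, 0.004], [0.389, -0.267, 0.004], [0.517, -0.259, 0.004]]
top mat [409.2 229.5] [391, 212, 37, 37, 1125] [[ 0.4415 -0.3323  0.0041]] [[0.386, -0.264, 0.004], [0.508, -0.278, 0.004], [0.496, -0.401, 0.004], [0.374, -0.386, 0.004]]
scene white [284.2 213.7] [265, 200, 47, 27, 773] [[ 0.5574 -0.0909  0.07  ]] [[ 0.557  -0.091   0.0694]]
scene white [345.1 224. ] [318, 211, 49, 28, 825] [[0.5668 0.0899 0.07  ]] [[0.567  0.0899 0.0703]]
scene white [308.9 235.5] [255, 225, 111, 20, 286] [[ 0.6191 -0.0078  0.07  ]] [[ 0.6429 -0.0035  0.1137]]
scene white [273.7 241. ] [255, 237, 41, 8, 90] [[ 0.6507 -0.103   0.07  ]] [[ 0.674  -0.094   0.1155]]
top white [291.5 195. ] [274, 183, 42, 24, 666] [[0.5619 0.0916 0.07  ]] [[0.5621 0.0917 0.0681]]
top white [344.2 197.8] [321, 186, 39, 25, 647] [[ 0.5521 -0.0907  0.07  ]] [[ 0.5515 -0.09    0.0781]]
```

View pics/c1.png

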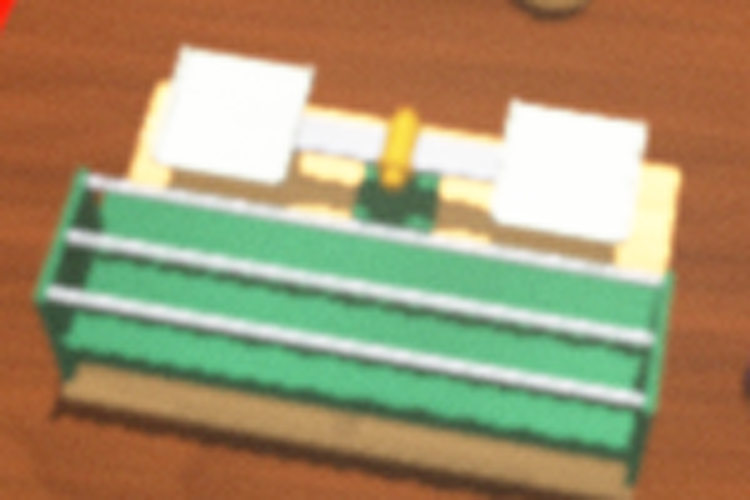

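View pics/c2.png

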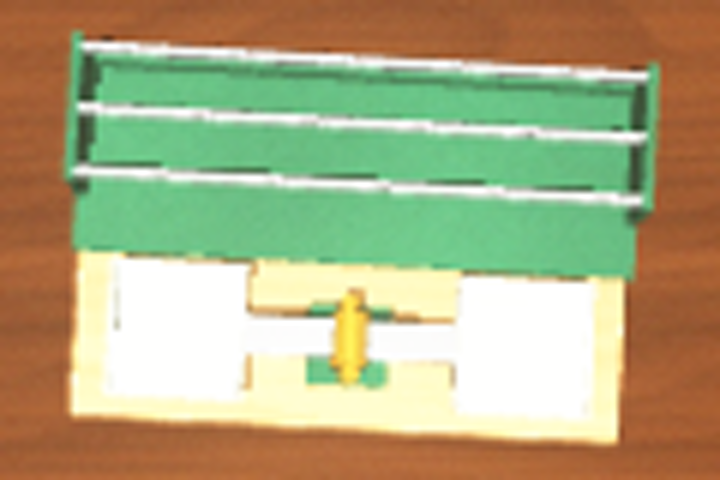

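The crops show two white pans (scene centres about (282,213) and (349,224); top about (290,194) and (347,197)) joined by the beam, with the rack and three rods behind. I'll open the mask to remove the beam, then fit the pans and near rod from both views.

```bash
cat > pans.py <<'E'
from m import *
import sys
def pans(tag,n,z=.07):
    im,d=load(tag);f=6;r=(235,185,385,250) if n=="scene" else (262,178,382,222)
    a=cv2.resize(im[r[1]:r[3],r[0]:r[2]],None,fx=f,fy=f,interpolation=cv2.INTER_LINEAR)
    m=cv2.inRange(cv2.cvtColor(a,cv2.COLOR_BGR2HSV),np.array([0,0,205]),np.array([180,40,255]))
    m=cv2.morphologyEx(m,cv2.MORPH_OPEN,np.ones((65,65),np.uint8))
    out=[]
    for c in cv2.findContours(m,0,2)[0]:
        if cv2.contourArea(c)<5000: continue
        mm=cv2.moments(c);uv=np.array([mm['m10']/mm['m00'],mm['m01']/mm['m00']])/f+[r[0]-.4,r[1]-.4]
        out.append((uv,cv2.boundingRect(c)))
    return sorted(out,key=lambda o:o[0][0])
E
python3 - <<'E'
from pans import *
S=pans("scene0","scene");T=pans("top0","top")
for (u,b),(v,c) in zip(S,T[::-1]): print(u,b,v,c,onplane("scene",u,.07).round(4),onplane("top",v,.07).round(4),tri(u,v))
# tins
for u,v in(((425.8,197.6),(223.4,236.3)),((428.3,245.8),(222.6,188.2)),((219.7,187.3),(409.2,229.5))): print(tri(u,v))
# near rod ends: scene, top
print("rod R",tri((235+88/5,190+182/5),(260+638/6,140+200/6)),"rod L",tri((235+660/5,190+278/5),(260+78/6,140+171/6)))
print("floor near corners top",onplane("top",[(260+77/6,140+247/6),(260+632/6,140+276/6)],.049).round(4))
print("base near", onplane("top",[(260+72/6,140+413/6),(260+617/6,140+440/6)],.012).round(4))
E
```

```text
[281.09875426 213.06058994] (193, 100, 171, 142) [346.95994462 197.97735128] (443, 52, 139, 141) [[ 0.5565 -0.1003  0.07  ]] [[ 0.5515 -0.1002  0.07  ]] (array([ 0.5521166 , -0.1013253 ,  0.06280858]), np.float64(0.0008170614909985051))
[348.02521956 224.50085235] (591, 164, 176, 150) [288.6338161  194.70263302] (92, 33, 141, 139) [[0.5672 0.0984 0.07  ]] [[0.5629 0.1015 0.07  ]] (array([0.56353031, 0.10016901, 0.06407   ]), np.float64(0.003398471340353827))
(array([0.41945984, 0.32976204, 0.04250774]), np.float64(0.0012284107780466205))
(array([0.58820813, 0.33456458, 0.04198854]), np.float64(0.0014900564146164252))
(array([ 0.44165923, -0.33526181, -0.00323983]), np.float64(0.002157742613640837))
rod R (array([ 0.63257241, -0.16318841,  0.10565714]), np.float64(5.1009858599826144e-05)) rod L (array([0.64822294, 0.1532972 , 0.10824771]), np.float64(0.0024592420197029393))
floor near corners top [[ 0.6124  0.1583  0.049 ]
 [ 0.5954 -0.1674  0.049 ]]
base near [[ 0.5168  0.1645  0.012 ]
 [ 0.5002 -0.1628  0.012 ]]
```

Balance: origin about (0.558, -0.001), yaw about -3°. Left pan (0.563, 0.099), right pan (0.553, -0.101), tins at (0.4195, 0.330) and (0.588, 0.3345), mat at (0.4415, -0.3345). I'll start with the nearer tin, closing the fingers along balance x.

Call:
step_arm(
  steps=[0.093, -0.07, -0.04, 0, 0, -33, 0.093, -0.07, -0.04, 0, 0, -33, 0.093, -0.07, -0.04, 0, 0, -33, 0.093, -0.07, -0.04, 0, 0, -33, 0.093, -0.07, -0.04, 0, 0, -33],
  claw=1,
)

```text
clock: 0.52
tcp_pos: [0.3278, 0.3977, 0.1891]
tool_rot: [0.5, 0.866, -0.002, -0.001]
force: [-1.2, 0.6, -0.0]
finger_gap: 0.0856
finger_force: 0.0
```

Call:
step_arm(
  steps=[0.093, -0.07, -0.04, 0, 0, -33, 0.093, -0.07, -0.04, 0, 0, -33, 0.093, -0.07, -0.04, 0, 0, -33, 0.093, -0.07, -0.04, 0, 0, -33, 0.093, -0.07, -0.04, 0, 0, -33],
)

```text
clock: 0.93
tcp_pos: [0.4205, 0.3276, 0.1489]
tool_rot: [0.725, 0.688, -0.002, -0.0]
force: [0.2, 1.1, -0.1]
finger_gap: 0.0857
finger_force: 0.0
```

Call:
step_arm(
  steps=[-0.001, 0.002, -0.04, 0, 0, 0, -0.001, 0.002, -0.08, 0, 0, 0, -0.001, 0.002, -0.11, 0, 0, 0, -0.001, 0.002, -0.13, 0, 0, 0, -0.001, 0.002, -0.141, 0, 0, 0],
)

```text
clock: 1.35
tcp_pos: [0.4158, 0.33, 0.0057]
tool_rot: [0.722, 0.692, -0.004, -0.001]
force: [-1.3, -0.2, 0.7]
finger_gap: 0.0852
finger_force: 0.0
```

Call:
step_arm(
  steps=[0, 0, 0, 0, 0, 0, 0, 0, 0, 0, 0, 0, 0, 0, 0, 0, 0, 0, 0, 0, 0, 0, 0, 0, 0, 0, 0, 0, 0, 0],
  claw=-1,
  grip_force=30,
)

```text
clock: 1.77
tcp_pos: [0.4204, 0.3329, 0.0123]
tool_rot: [0.722, 0.692, 0.002, 0.0]
force: [-0.4, 0.4, 0.9]
finger_gap: 0.0534
finger_force: 32.2
```

Call:
step_arm(
  steps=[0, 0, 0, 0, 0, 0, 0, 0, 0, 0, 0, 0, 0, 0, 0, 0, 0, 0],
)

```text
clock: 2.02
tcp_pos: [0.4204, 0.3329, 0.0123]
tool_rot: [0.722, 0.692, 0.002, 0.0]
force: [-0.6, 0.8, 6.1]
finger_gap: 0.0525
finger_force: 32.6
```

Call:
step_arm(
  steps=[0, 0, 0.03, 0, 0, 0, 0, 0, 0.07, 0, 0, 0, 0, 0, 0.11, 0, 0, 0, 0.01, -0.02, 0.13, 0, 0, 0, 0.03, -0.05, 0.13, 0, 0, 0],
)

```text
clock: 2.43
tcp_pos: [0.4506, 0.2852, 0.1467]
tool_rot: [0.72, 0.694, 0.005, 0.001]
force: [1.7, -0.9, -1.9]
finger_gap: 0.0526
finger_force: 33.3
```

Call:
step_arm(
  steps=[0.02, -0.03, 0, 0, 0, 0, 0.04, -0.065, 0, 0, 0, 0, 0.06, -0.1, 0, 0, 0, 0, 0.08, -0.13, 0, 0, 0, 0, 0.1, -0.16, 0, 0, 0, 0],
)

```text
clock: 2.85
tcp_pos: [0.5486, 0.1201, 0.139]
tool_rot: [0.722, 0.692, -0.001, -0.001]
force: [1.3, 1.0, -3.4]
finger_gap: 0.0528
finger_force: 33.3
```

Call:
step_arm(
  steps=[0.013, -0.021, 0, 0, 0, 0, 0.013, -0.021, 0, 0, 0, 0, 0.013, -0.021, 0, 0, 0, 0, 0.013, -0.021, 0, 0, 0, 0],
)

```text
clock: 3.18
tcp_pos: [0.5608, 0.1013, 0.1392]
tool_rot: [0.722, 0.692, -0.001, -0.001]
force: [-0.7, -0.2, -3.4]
finger_gap: 0.0526
finger_force: 33.3
```

Call:
step_arm(
  steps=[0.002, -0.001, -0.025, 0, 0, 0, 0.002, -0.001, -0.043, 0, 0, 0, 0.002, -0.001, -0.05, 0, 0, 0, 0.002, -0.001, -0.053, 0, 0, 0, 0.002, -0.001, -0.053, 0, 0, 0],
)

```text
clock: 3.6
tcp_pos: [0.5626, 0.1009, 0.0864]
tool_rot: [0.722, 0.692, -0.001, -0.001]
force: [1.0, 0.5, -3.2]
finger_gap: 0.0529
finger_force: 33.2
```

Call:
step_arm(
  steps=[0, 0, -0.003, 0, 0, 0, 0, 0, -0.006, 0, 0, 0, 0, 0, -0.009, 0, 0, 0, 0, 0, -0.011, 0, 0, 0, 0, 0, -0.011, 0, 0, 0],
)

```text
clock: 4.02
tcp_pos: [0.5644, 0.1, 0.0767]
tool_rot: [0.722, 0.692, 0.0, 0.0]
force: [-0.8, 0.1, -2.7]
finger_gap: 0.0528
finger_force: 33.3
```

Run:
```python
from h import *
a,_=snap("scene","s1");b,_=snap("top","t1")
A=cv2.resize(a[150:270,230:420],None,fx=4,fy=4);B=cv2.resize(b[130:230,260:400],None,fx=4,fy=4)
c=np.zeros((480,1330,3),np.uint8);c[:,:760]=A;c[:400,765:765+560]=B;cv2.imwrite("pics/v1.png",cv2.resize(c,(800,289))[:,:,::-1]);print(ctrl.observe()["force"])
```

```text
[-0.94662482  0.68948721 -2.52168203]
```

View pics/v1.png

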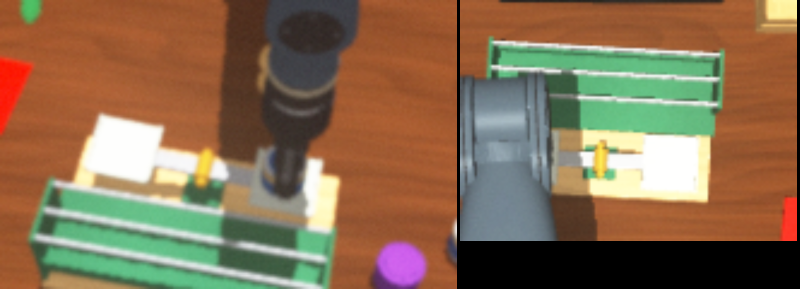

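The tin is held over the left pan, centred (about (285,165) in the picture). I'll lower it the last few mm and let go.

Call:
step_arm(
  steps=[0, 0, -0.002, 0, 0, 0, 0, 0, -0.004, 0, 0, 0, 0, 0, -0.006, 0, 0, 0, 0, 0, -0.006, 0, 0, 0],
)

```text
clock: 4.45
tcp_pos: [0.5641, 0.1002, 0.0728]
tool_rot: [0.722, 0.692, 0.001, 0.0]
force: [-3.2, 0.3, 7.0]
finger_gap: 0.0527
finger_force: 34.3
```

Call:
step_arm(
  steps=[0, 0, 0, 0, 0, 0, 0, 0, 0, 0, 0, 0, 0, 0, 0, 0, 0, 0, 0, 0, 0, 0, 0, 0, 0, 0, 0.005, 0, 0, 0],
  claw=1,
)

```text
clock: 4.87
tcp_pos: [0.5629, 0.0999, 0.0739]
tool_rot: [0.722, 0.692, -0.001, -0.001]
force: [0.1, -0.1, -0.5]
finger_gap: 0.0856
finger_force: 0.0
```

Call:
step_arm(
  steps=[0, 0, 0.01, 0, 0, 0, 0, 0, 0.04, 0, 0, 0, 0, 0, 0.08, 0, 0, 0, 0, 0, 0.1, 0, 0, 0, 0, 0.035, 0.1, 0, 0, 0],
)

```text
clock: 5.28
tcp_pos: [0.5685, 0.1309, 0.1838]
tool_rot: [0.724, 0.689, 0.004, 0.006]
force: [1.8, 0.6, 1.3]
finger_gap: 0.0851
finger_force: 0.0
```

Call:
step_arm(
  steps=[0.005, 0.04, 0, 0, 0, 0, 0.01, 0.08, 0, 0, 0, 0, 0.015, 0.12, 0, 0, 0, 0, 0.02, 0.16, 0, 0, 0, 0, 0.025, 0.198, 0, 0, 0, 0],
)

```text
clock: 5.7
tcp_pos: [0.5891, 0.3353, 0.1766]
tool_rot: [0.722, 0.692, 0.001, 0.0]
force: [-0.0, 0.3, -0.2]
finger_gap: 0.0856
finger_force: 0.0
```

Run:
```python
from m import *
snap("scene","s2");snap("top","t2")
for t,n in(("s2","scene"),("t2","top")):
    im,d=load(t)
    for c,st,m in blobs(im,[100,120,60],[125,255,255],(260,170,450,270) if n=="scene" else (200,170,340,220)): print(n,c,st[4],onplane(n,c,.102).round(4),onplane(n,c,.044).round(4))
print(ctrl.observe()["tcp_pos"])
```

```text
scene [350.2 217.9] 93 [[0.564 0.102 0.102]] [[0.5279 0.103  0.044 ]]
scene [428.9 246.1] 85 [[0.6226 0.3203 0.102 ]] [[0.5901 0.335  0.044 ]]
top [222.7 188.2] 84 [[0.5823 0.3212 0.102 ]] [[0.588  0.3345 0.044 ]]
top [287.3 193.9] 93 [[0.563  0.1041 0.102 ]] [[0.5679 0.1077 0.044 ]]
[0.58825074 0.33887144 0.1738897 ]
```

Call:
step_arm(
  steps=[0, -0.003, -0.04, 0, 0, 0, 0, -0.003, -0.08, 0, 0, 0, 0, -0.003, -0.12, 0, 0, 0, 0, -0.003, -0.145, 0, 0, 0, 0, -0.003, -0.162, 0, 0, 0],
)

```text
clock: 6.22
tcp_pos: [0.5864, 0.3282, 0.0092]
tool_rot: [0.722, 0.692, -0.003, -0.001]
force: [-0.9, -0.4, -0.3]
finger_gap: 0.0855
finger_force: 0.0
```

Call:
step_arm(
  steps=[0, 0, 0, 0, 0, 0, 0, 0, 0, 0, 0, 0],
)

```text
clock: 6.38
tcp_pos: [0.5881, 0.3291, 0.0127]
tool_rot: [0.722, 0.692, -0.001, -0.0]
force: [0.3, 1.0, -0.2]
finger_gap: 0.0855
finger_force: 0.0
```

Call:
step_arm(
  steps=[0, 0, 0, 0, 0, 0, 0, 0, 0, 0, 0, 0, 0, 0, 0, 0, 0, 0, 0, 0, 0, 0, 0, 0, 0, 0, 0, 0, 0, 0],
  claw=-1,
)

```text
clock: 6.8
tcp_pos: [0.5911, 0.3309, 0.0168]
tool_rot: [0.722, 0.692, 0.003, 0.001]
force: [0.0, 0.2, 6.9]
finger_gap: 0.053
finger_force: 32.2
```

Call:
step_arm(
  steps=[0, 0, 0, 0, 0, 0, 0, 0, 0, 0, 0, 0],
)

```text
clock: 6.97
tcp_pos: [0.591, 0.3309, 0.0168]
tool_rot: [0.722, 0.692, 0.003, 0.001]
force: [-0.7, 0.4, 6.6]
finger_gap: 0.0528
finger_force: 32.2
```

Call:
step_arm(
  steps=[0, 0, 0.03, 0, 0, 0, 0, 0, 0.07, 0, 0, 0, 0, 0, 0.11, 0, 0, 0, 0, 0, 0.15, 0, 0, 0, 0, -0.02, 0.17, 0, 0, 0],
)

```text
clock: 7.38
tcp_pos: [0.5903, 0.3137, 0.19]
tool_rot: [0.721, 0.693, 0.005, 0.001]
force: [-0.2, -0.0, -0.4]
finger_gap: 0.0526
finger_force: 32.2
```

Call:
step_arm(
  steps=[-0.003, -0.04, 0, 0, 0, 0, -0.006, -0.08, 0, 0, 0, 0, -0.009, -0.12, 0, 0, 0, 0, -0.013, -0.16, 0, 0, 0, 0, -0.016, -0.2, 0, 0, 0, 0],
)

```text
clock: 7.8
tcp_pos: [0.5724, 0.1084, 0.1837]
tool_rot: [0.722, 0.692, 0.0, 0.0]
force: [0.5, -0.4, -0.7]
finger_gap: 0.0525
finger_force: 32.2
```

Call:
step_arm(
  steps=[-0.003, -0.04, 0, 0, 0, 0, -0.006, -0.08, 0, 0, 0, 0, -0.009, -0.12, 0, 0, 0, 0, -0.013, -0.16, 0, 0, 0, 0, -0.018, -0.19, 0, 0, 0, 0],
)

```text
clock: 8.22
tcp_pos: [0.5545, -0.0831, 0.1836]
tool_rot: [0.723, 0.691, -0.0, 0.001]
force: [0.2, -0.3, -1.0]
finger_gap: 0.0521
finger_force: 32.2
```

Call:
step_arm(
  steps=[0, -0.02, 0, 0, 0, 0, 0, -0.023, 0, 0, 0, 0, 0, -0.023, 0, 0, 0, 0, 0, -0.023, 0, 0, 0, 0],
)

```text
clock: 8.55
tcp_pos: [0.5549, -0.1024, 0.1834]
tool_rot: [0.722, 0.692, 0.0, -0.0]
force: [1.1, -0.1, -1.7]
finger_gap: 0.0528
finger_force: 32.2
```

Run:
```python
from m import *
snap("scene","s3");snap("top","t3")
print(ctrl.observe())
S=cv2.imread("pics/s3.png")[140:270,220:400];cv2.imwrite("pics/v3.png",cv2.resize(S,None,fx=4,fy=4))
```

```text
{'clock': 8.65, 'q': array([-3.00256473e-01,  1.44618399e-01,  1.07750443e-01,  1.53413978e+00,
        5.63441193e-04,  1.31177287e+00]), 'qd': array([ 0.00683069, -0.00017562,  0.00043515, -0.00077858, -0.00257212,
       -0.00095982]), 'joint_torque': array([-4.83163912e-01, -3.82274151e+01,  3.26954627e+01, -6.55281168e-03,
       -2.18337664e-02,  2.01998017e-03]), 'tcp_pos': array([ 0.55503317, -0.10162865,  0.18335767]), 'tool_rot': array([ 7.21533541e-01,  6.92379418e-01,  1.95241103e-04, -2.28955422e-04]), 'force': array([ 0.06886551, -0.51696064, -0.17212678]), 'moment': array([-0.00595342,  0.01965056,  0.03842949]), 'finger_force': 32.19163251611462, 'finger_gap': 0.05282979505815524}
```

View pics/v3.png

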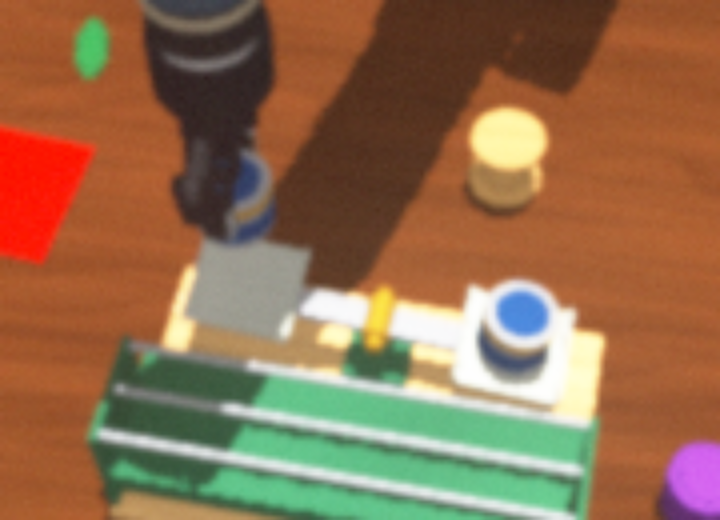

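The picture shows tin 2 held above the right pan with its right edge near crop x=273. Tin 1 stands centred on the left pan, which is down. I'll check how far tin 2 sits off the grip line from its visible edge.

Run:
```python
from m import *
im,_=load("s3");c=im[165:205,255:300]
h=cv2.cvtColor(c,cv2.COLOR_BGR2HSV)
for y in range(12,36,3): print(y+165,[tuple(int(q) for q in h[y,x]) for x in range(27,37)])
for z in(.21,.19,.17): print(z,onplane("scene",[(288.5,186),(288.5,195)],z).round(4).tolist())
```

```text
177 [(5, 49, 94), (9, 82, 112), (10, 128, 137), (11, 167, 153), (11, 172, 160), (11, 179, 158), (11, 181, 156), (11, 176, 159), (10, 180, 157), (11, 180, 157)]
180 [(115, 64, 115), (118, 31, 122), (164, 21, 131), (5, 50, 144), (10, 108, 154), (11, 162, 159), (11, 179, 164), (10, 174, 167), (10, 175, 166), (11, 180, 159)]
183 [(113, 121, 103), (113, 118, 106), (113, 72, 114), (118, 27, 124), (177, 19, 135), (10, 79, 149), (10, 149, 156), (11, 174, 155), (11, 175, 141), (11, 168, 114)]
186 [(114, 115, 102), (113, 98, 104), (115, 42, 115), (138, 10, 127), (6, 28, 135), (14, 78, 138), (12, 142, 122), (11, 164, 104), (10, 155, 89), (10, 154, 88)]
189 [(122, 29, 122), (125, 12, 124), (9, 19, 134), (16, 60, 136), (16, 96, 136), (13, 95, 115), (8, 79, 94), (10, 141, 85), (10, 149, 91), (10, 154, 88)]
192 [(16, 94, 141), (17, 116, 141), (17, 117, 139), (15, 86, 124), (168, 26, 98), (123, 52, 89), (144, 50, 72), (8, 118, 84), (9, 149, 91), (11, 154, 91)]
195 [(128, 19, 106), (117, 47, 103), (114, 75, 102), (114, 97, 97), (113, 103, 89), (120, 60, 89), (175, 52, 84), (7, 116, 90), (11, 167, 87), (9, 151, 91)]
198 [(115, 106, 99), (116, 88, 99), (119, 68, 97), (122, 37, 96), (175, 36, 92), (6, 87, 97), (10, 137, 93), (11, 155, 89), (12, 161, 90), (10, 146, 94)]
0.21 [[0.5562, -0.0699, 0.21], [0.5847, -0.0646, 0.21]]
0.19 [[0.5419, -0.0737, 0.19], [0.5711, -0.0683, 0.19]]
0.17 [[0.5277, -0.0775, 0.17], [0.5575, -0.072, 0.17]]
```

Call:
step_arm(
  steps=[0, -0.003, -0.03, 0, 0, 0, 0, -0.003, -0.055, 0, 0, 0, 0, -0.003, -0.07, 0, 0, 0, 0, -0.003, -0.078, 0, 0, 0, 0, -0.003, -0.08, 0, 0, 0],
)

```text
clock: 9.07
tcp_pos: [0.5537, -0.1042, 0.1014]
tool_rot: [0.721, 0.692, -0.001, -0.002]
force: [-1.3, 0.9, 0.3]
finger_gap: 0.0527
finger_force: 32.3
```

Call:
step_arm(
  steps=[0, 0, -0.001, 0, 0, 0, 0, 0, -0.002, 0, 0, 0, 0, 0, -0.003, 0, 0, 0, 0, 0, -0.003, 0, 0, 0],
)

```text
clock: 9.4
tcp_pos: [0.5561, -0.1061, 0.1019]
tool_rot: [0.722, 0.692, 0.001, 0.001]
force: [0.7, 1.0, 0.9]
finger_gap: 0.0524
finger_force: 32.4
```

Call:
step_arm(
  steps=[0, 0, -0.001, 0, 0, 0, 0, 0, -0.002, 0, 0, 0, 0, 0, -0.003, 0, 0, 0, 0, 0, -0.003, 0, 0, 0],
)

```text
clock: 9.73
tcp_pos: [0.5556, -0.1064, 0.0977]
tool_rot: [0.722, 0.692, 0.0, 0.001]
force: [2.3, 0.8, 1.5]
finger_gap: 0.0528
finger_force: 32.4
```

Call:
step_arm(
  steps=[0, 0, 0, 0, 0, 0, 0, 0, 0, 0, 0, 0, 0, 0, 0, 0, 0, 0, 0, 0, 0, 0, 0, 0, 0, 0, 0, 0, 0, 0],
  claw=1,
)

```text
clock: 10.15
tcp_pos: [0.5546, -0.106, 0.097]
tool_rot: [0.722, 0.692, -0.0, -0.0]
force: [0.6, 0.6, 0.7]
finger_gap: 0.0856
finger_force: 0.0
```

Call:
step_arm(
  steps=[0, 0, 0.015, 0, 0, 0, 0, 0, 0.05, 0, 0, 0, 0, 0, 0.08, 0, 0, 0, -0.04, 0.02, 0.1, 0, 0, 0, -0.08, 0.04, 0.11, 0, 0, 0],
)

```text
clock: 10.57
tcp_pos: [0.4864, -0.0718, 0.2064]
tool_rot: [0.723, 0.691, 0.001, 0.001]
force: [-0.2, 0.5, 1.3]
finger_gap: 0.0853
finger_force: 0.0
```

Call:
step_arm(
  steps=[-0.03, 0, 0, 0, 0, 0, -0.06, 0, 0, 0, 0, 0, -0.08, 0, 0, 0, 0, 0, -0.08, 0, 0, 0, 0, 0, -0.08, 0, 0, 0, 0, 0],
)

```text
clock: 10.98
tcp_pos: [0.4044, -0.0709, 0.2049]
tool_rot: [0.722, 0.692, 0.0, 0.001]
force: [0.8, 0.4, -0.5]
finger_gap: 0.0852
finger_force: 0.0
```

Call:
step_arm(
  steps=[0, 0, 0, 0, 0, 0, 0, 0, 0, 0, 0, 0, 0, 0, 0, 0, 0, 0, 0, 0, 0, 0, 0, 0, 0, 0, 0, 0, 0, 0],
)

```text
clock: 11.4
tcp_pos: [0.4051, -0.0709, 0.2043]
tool_rot: [0.722, 0.692, -0.0, -0.0]
force: [0.2, 0.3, 0.3]
finger_gap: 0.0853
finger_force: 0.0
```

Run:
```python
from m import *
snap("scene","s4");snap("top","t4")
R={}
for t,n in(("s4","scene"),("t4","top")):
    im,d=load(t)
    R[n]=[c for c,st,m in blobs(im,[100,120,60],[125,255,255],(250,160,400,250) if n=="scene" else (270,160,370,220))]; print(n,R[n])
    for c in R[n]: print(onplane(n,c,.102).round(4),onplane(n,c,.126).round(4),deproj(n,c,d[int(c[1]),int(c[0])]).round(4))
o=ctrl.observe();print(o["tcp_pos"],o["clock"])
S=cv2.imread("pics/s4.png")[140:270,220:400];cv2.imwrite("pics/v4.png",cv2.resize(S,None,fx=4,fy=4))
```

```text
scene [array([280.4, 202.6]), array([350.2, 217.8])]
[[ 0.5411 -0.103   0.102 ]] [[ 0.5567 -0.0981  0.126 ]] [[ 0.5551 -0.0985  0.1236]]
[[0.5637 0.102  0.102 ]] [[0.5786 0.1016 0.126 ]] [[0.5616 0.102  0.0987]]
top [array([287.3, 193.9]), array([347.5, 195.3])]
[[0.563  0.1041 0.102 ]] [[0.561  0.1027 0.126 ]] [[0.5626 0.1038 0.1074]]
[[ 0.5582 -0.0991  0.102 ]] [[ 0.5563 -0.0969  0.126 ]] [[ 0.5561 -0.0967  0.1282]]
[ 0.40497159 -0.07090642  0.20434675] 11.5
```

View pics/v4.png

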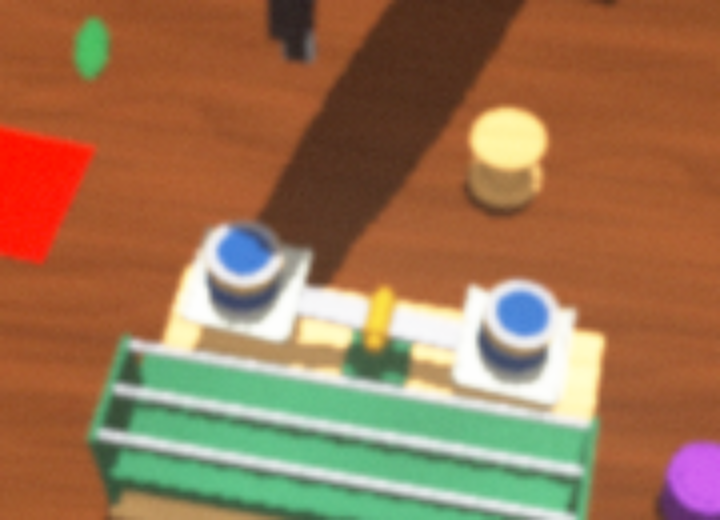

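The left lid is at about 0.102 m (down) and the right at about 0.126 m (up), with both tins within 5 mm of their pan centres. So the left tin is the heavier. Next I turn the fingers to close along the beam and tilt the tool 15°, tips forward, so they can reach under the guard rod.

Call:
step_arm(
  steps=[0.01, 0.03, 0.01, 0, 0, 7, 0.02, 0.05, 0.02, 0, 0, 14, 0.03, 0.07, 0.02, 0, 0, 21, 0.03, 0.08, 0.02, 0, 0, 28, 0.03, 0.09, 0.02, 0, 0, 35],
)

```text
clock: 11.92
tcp_pos: [0.4353, 0.0201, 0.2246]
tool_rot: [0.477, 0.879, 0.0, 0.0]
force: [-0.2, -1.2, 0.3]
finger_gap: 0.0853
finger_force: 0.0
```

Call:
step_arm(
  steps=[0.01, 0.02, 0, 0, 0, 7, 0.02, 0.04, 0, 0, 0, 14, 0.03, 0.06, 0, 0, 0, 21, 0.04, 0.08, 0, 0, 0, 28, 0.05, 0.085, 0, 0, 0, 35],
)

```text
clock: 12.33
tcp_pos: [0.4851, 0.1067, 0.2244]
tool_rot: [0.19, 0.982, 0.001, -0.0]
force: [0.1, -0.1, 0.5]
finger_gap: 0.0855
finger_force: 0.0
```

Call:
step_arm(
  steps=[0.01, 0, 0, 0, 0, 7, 0.02, 0, 0, 0, 0, 14, 0.03, 0, 0, 0, 0, 20, 0.03, 0, 0, 0, 0, 20, 0.03, 0, 0, 0, 0, 20],
)

```text
clock: 12.75
tcp_pos: [0.5147, 0.1041, 0.2241]
tool_rot: [0.023, 1.0, -0.0, -0.001]
force: [0.5, 0.4, -0.1]
finger_gap: 0.0853
finger_force: 0.0
```

Call:
step_arm(
  steps=[0.02, 0, 0, -0.4, -6, 0, 0.04, 0, 0, -0.6, -12, 0, 0.05, 0, 0, -0.8, -15, 0, 0.05, 0, 0, -0.8, -15, 0, 0.05, 0, 0, -0.8, -15, 0],
)

```text
clock: 13.17
tcp_pos: [0.5633, 0.1041, 0.2244]
tool_rot: [0.022, 0.991, -0.004, 0.13]
force: [-0.2, 0.9, 0.2]
finger_gap: 0.0855
finger_force: 0.0
```

Call:
step_arm(
  steps=[0.006, -0.001, -0.04, 0, 0, 0, 0.006, -0.001, -0.08, 0, 0, 0, 0.006, -0.001, -0.12, 0, 0, 0, 0.006, -0.001, -0.142, 0, 0, 0, 0.006, -0.001, -0.15, 0, 0, 0],
)

```text
clock: 13.58
tcp_pos: [0.566, 0.1026, 0.0679]
tool_rot: [0.022, 0.992, -0.005, 0.125]
force: [-0.8, -0.2, -0.3]
finger_gap: 0.0851
finger_force: 0.0
```

Call:
step_arm(
  steps=[0, 0, 0, 0, 0, 0, 0, 0, 0, 0, 0, 0, 0, 0, 0, 0, 0, 0],
)

```text
clock: 13.83
tcp_pos: [0.5732, 0.1032, 0.0779]
tool_rot: [0.022, 0.991, -0.004, 0.133]
force: [0.8, 0.1, -0.0]
finger_gap: 0.0853
finger_force: 0.0
```

Call:
step_arm(
  steps=[0, 0, 0, 0, 0, 0, 0, 0, 0, 0, 0, 0, 0, 0, 0, 0, 0, 0, 0, 0, 0, 0, 0, 0, 0, 0, 0, 0, 0, 0],
  claw=-1,
)

```text
clock: 14.25
tcp_pos: [0.5725, 0.1027, 0.0776]
tool_rot: [0.021, 0.991, -0.005, 0.133]
force: [-2.4, -0.2, 4.4]
finger_gap: 0.054
finger_force: 30.6
```

Run:
```python
from m import *
snap("scene","s5");o=ctrl.observe();print(o["tcp_pos"],o["force"],o["finger_gap"],o["clock"])
S=cv2.imread("pics/s5.png")[140:270,220:400];cv2.imwrite("pics/v5.png",cv2.resize(S,None,fx=4,fy=4))
```

```text
[0.57251124 0.10274223 0.07762641] [-1.64590536 -0.44183943  5.6434538 ] 0.05371382157189916 14.3
```

View pics/v5.png

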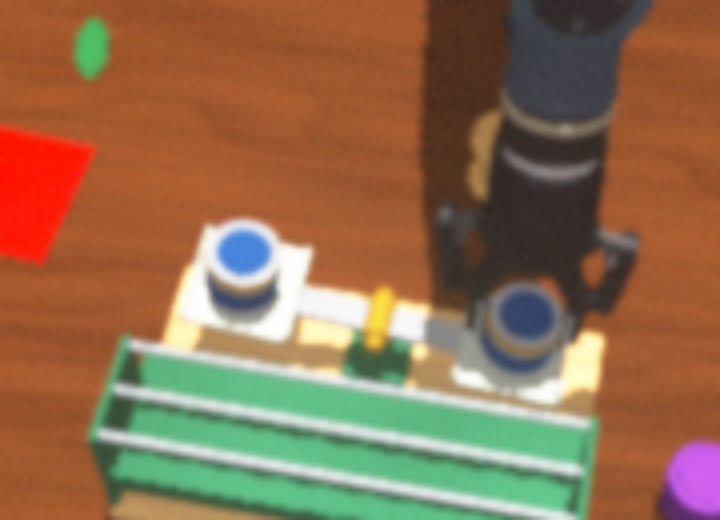

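Both fingers hold the left tin (about (525,325) in the crop), and it is still upright. I'll drag it forward along the balance x axis.

Call:
step_arm(
  steps=[0.006, 0, 0.001, 0, 0, 0, 0.016, -0.001, 0.002, 0, 0, 0, 0.026, -0.001, 0.002, 0, 0, 0, 0.036, -0.002, 0.002, 0, 0, 0, 0.046, -0.002, 0.002, 0, 0, 0],
)

```text
clock: 14.72
tcp_pos: [0.6171, 0.1013, 0.0774]
tool_rot: [0.021, 0.991, -0.004, 0.131]
force: [-1.4, 0.3, 1.0]
finger_gap: 0.0535
finger_force: 31.5
```

Call:
step_arm(
  steps=[0.006, 0, 0, 0, 0, 0, 0.012, -0.001, 0, 0, 0, 0, 0.018, -0.001, 0, 0, 0, 0, 0.022, -0.001, 0, 0, 0, 0, 0.022, -0.001, 0, 0, 0, 0],
)

```text
clock: 15.13
tcp_pos: [0.6393, 0.0999, 0.076]
tool_rot: [0.021, 0.991, -0.004, 0.131]
force: [1.0, 0.2, -2.0]
finger_gap: 0.0533
finger_force: 31.5
```

Run:
```python
from m import *
R=[]
for t,n in(("s6","scene"),("t6","top")):
    im,d=snap(n,t);im=im[:,:,::-1].copy()
    for c,st,m in blobs(im,[100,100,50],[125,255,255],(250,160,400,270) if n=="scene" else (270,150,370,220)): print(n,c,st[4],onplane(n,c,.102).round(4),deproj(n,c,d[int(c[1]),int(c[0])]).round(4))
o=ctrl.observe();print(o["tcp_pos"],o["force"],o["finger_gap"],o["clock"])
S=cv2.imread("pics/s6.png")[140:270,220:400];T=cv2.imread("pics/t6.png")[130:230,255:385]
cv2.imwrite("pics/v6.png",np.hstack([cv2.resize(S,(485,350)),cv2.resize(T,(310,350))]))
```

```text
scene [280.3 202.9] 106 [[ 0.5422 -0.1031  0.102 ]] [[ 0.5531 -0.0996  0.119 ]]
scene [348.1 237.5] 73 [[0.6274 0.1022 0.102 ]] [[0.6277 0.1022 0.1026]]
top [347.8 195.8] 102 [[ 0.5565 -0.1001  0.102 ]] [[ 0.555  -0.0983  0.1213]]
[0.63904583 0.09992318 0.07618332] [ 2.58876784 -0.38215172 -1.47580038] 0.05374649919503756 15.2333
```

View pics/v6.png

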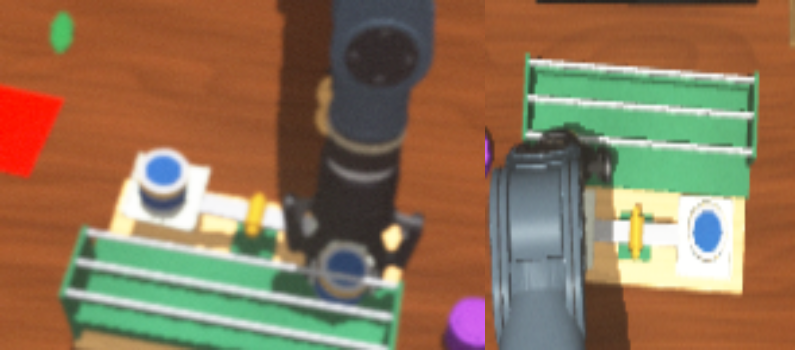

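The tin is over the rack's near strip, under the rod and still upright, with its lid at about (348,237) in the scene image. A little further forward, then down to the floor.

Call:
step_arm(
  steps=[0.002, 0, 0, 0, 0, 0, 0.004, 0, 0, 0, 0, 0, 0.006, 0, 0, 0, 0, 0, 0.006, 0, 0, 0, 0, 0],
)

```text
clock: 15.57
tcp_pos: [0.643, 0.1, 0.0753]
tool_rot: [0.021, 0.991, -0.004, 0.129]
force: [-4.2, -0.7, -1.3]
finger_gap: 0.0534
finger_force: 33.5
```

Call:
step_arm(
  steps=[0, 0, -0.003, 0, 0, 0, 0, 0, -0.006, 0, 0, 0, 0, 0, -0.008, 0, 0, 0, 0, 0, -0.008, 0, 0, 0],
)

```text
clock: 15.9
tcp_pos: [0.6445, 0.1, 0.0713]
tool_rot: [0.022, 0.991, -0.004, 0.131]
force: [-10.8, -0.3, 10.2]
finger_gap: 0.0537
finger_force: 36.0
```

Run:
```python
from m import *
n="scene";im,d=snap(n,"s7");im=im[:,:,::-1].copy()
for c,st,m in blobs(im,[100,100,50],[125,255,255],(250,160,400,270)):
    print(c,st[4],onplane(n,c,.093).round(4),deproj(n,c,d[int(c[1]),int(c[0])]).round(4))
    ys,xs=np.nonzero(m&(d>0));P=deproj(n,np.c_[xs,ys],d[ys,xs]);print(np.median(P,0).round(4));A=np.c_[P[:,:2]-P[:,:2].mean(0),np.ones(len(P))];print(np.linalg.lstsq(A,P[:,2],rcond=None)[0].round(3))
o=ctrl.observe();print(o["tcp_pos"],o["force"])
cv2.imwrite("pics/v7.png",cv2.resize(cv2.imread("pics/s7.png")[190:260,310:400],None,fx=7,fy=7,interpolation=cv2.INTER_CUBIC))
```

```text
[277.6 206.1] 97 [[ 0.5485 -0.1105  0.093 ]] [[ 0.5537 -0.1088  0.1012]]
[ 0.5558 -0.1078  0.1053]
[0.09  0.076 0.105]
[348.2 238.7] 43 [[0.6261 0.103  0.093 ]] [[0.6271 0.1029 0.0948]]
[0.6278 0.1024 0.0966]
[ 0.094 -0.075  0.097]
[347.4 245.8] 24 [[0.6482 0.1029 0.093 ]] [[0.6505 0.1029 0.0975]]
[0.649  0.1032 0.0958]
[ 0.283 -0.072  0.096]
[0.64454457 0.09997551 0.07131013] [-10.52828635  -1.83423391   9.9254301 ]
```

View pics/v7.png

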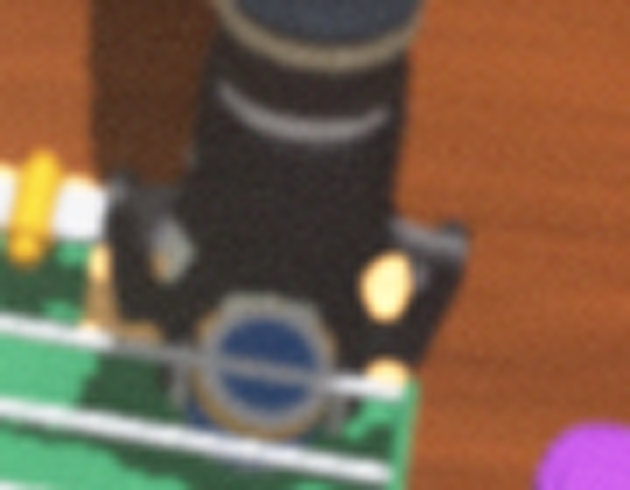

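The rack tin's lid is at about 0.096 m, so its base is on the floor. The right tin has dropped, so the left pan is clear. The fingers are close to the rack's side wall, so I'll open only partly.

Call:
step_arm(
  steps=[-0.001, 0, 0, 0, 0, 0, -0.001, 0, 0, 0, 0, 0, -0.001, 0, 0, 0, 0, 0, -0.001, 0, 0, 0, 0, 0],
  claw=0.5,
)

```text
clock: 16.28
tcp_pos: [0.6447, 0.1001, 0.0691]
tool_rot: [0.021, 0.991, -0.004, 0.132]
force: [-0.5, 0.2, 0.3]
finger_gap: 0.064
finger_force: 0.1
```

```bash
cat > lid.py <<'E'
from m import *
import sys
n="scene";im,d=snap(n,sys.argv[1]);im=im[:,:,::-1].copy()
M=np.zeros(im.shape[:2],bool)
for c,st,m in blobs(im,[100,100,50],[125,255,255],(310,210,400,270),8): M|=m
ys,xs=np.nonzero(M);c=[(xs.min()+xs.max())/2,(ys.min()+ys.max())/2];P=deproj(n,np.c_[xs,ys],d[ys,xs])
p=onplane(n,c,.093)[0];e=p[:2]-[.558,-.001];print(c,len(xs),p.round(4),"bal x,y",(e@[.9986,-.052]).round(4),(e@[.052,.9986]).round(4),"z",np.median(P[:,2]).round(4))
o=ctrl.observe();print(o["tcp_pos"],o["force"],o["finger_gap"],o["clock"])
E
python3 lid.py s8
```

```text
[np.float64(346.5), np.float64(241.5)] 63 [0.6354 0.0992 0.093 ] bal x,y 0.0721 0.1041 z 0.0937
[0.64465969 0.10003078 0.06899489] [ 0.13407907 -0.12682097  0.41245566] 0.06418025213587569 16.3333
```

The tin is on the rack floor about 72 mm along balance x, and the limit is 70.5 mm. To gain margin I'll tilt the open fingers further back, re-grip, and slide it about 8 mm deeper.

Call:
step_arm(
  steps=[0.001, 0, 0, -0.3, -5, 0, 0.003, 0, 0, -0.5, -10, 0, 0.005, 0, 0, -0.8, -15, 0, 0.005, 0, 0, -0.8, -15, 0, 0.005, 0, 0, -0.8, -15, 0],
)

```text
clock: 16.75
tcp_pos: [0.6455, 0.0999, 0.065]
tool_rot: [0.02, 0.966, -0.009, 0.256]
force: [0.9, 0.9, 0.5]
finger_gap: 0.0643
finger_force: 0.0
```

Call:
step_arm(
  steps=[0, 0, 0, 0, 0, 0, 0, 0, 0, 0, 0, 0, 0, 0, 0, 0, 0, 0, 0, 0, 0, 0, 0, 0],
  claw=-1,
  grip_force=20,
)

```text
clock: 17.08
tcp_pos: [0.6509, 0.1001, 0.0705]
tool_rot: [0.021, 0.965, -0.008, 0.26]
force: [-0.2, -0.2, -0.4]
finger_gap: 0.0529
finger_force: 28.3
```

Call:
step_arm(
  steps=[0.003, 0, 0, 0, 0, 0, 0.006, 0, 0, 0, 0, 0, 0.009, 0, 0, 0, 0, 0, 0.009, 0, 0, 0, 0, 0],
)

```text
clock: 17.42
tcp_pos: [0.6561, 0.1001, 0.0701]
tool_rot: [0.021, 0.966, -0.009, 0.257]
force: [-22.2, -1.0, 16.4]
finger_gap: 0.0528
finger_force: 36.5
```

```bash
python3 lid.py s9
```

```text
[np.float64(347.0), np.float64(248.5)] 76 [0.6565 0.1027 0.093 ] bal x,y 0.0929 0.1086 z 0.0937
[0.65614224 0.10007394 0.07014206] [-21.75461113  -0.95790442  17.65939425] 0.05274638414756646 17.4667
```

Call:
step_arm(
  steps=[-0.003, 0, 0, 0, 0, 0, -0.003, 0, 0, 0, 0, 0, -0.003, 0, 0, 0, 0, 0, -0.003, 0, 0, 0, 0, 0],
  claw=0.5,
)

```text
clock: 17.8
tcp_pos: [0.6556, 0.1, 0.0689]
tool_rot: [0.021, 0.965, -0.008, 0.26]
force: [-0.5, 0.4, 0.4]
finger_gap: 0.0643
finger_force: 0.0
```

Run:
```python
from m import *
n="scene";im,d=snap(n,"s10");im=im[:,:,::-1].copy()
for c,st,m in blobs(im,[100,100,50],[125,255,255],(310,210,400,270),5): print(c,st)
print(ctrl.observe()["tcp_pos"],ctrl.observe()["force"])
h=cv2.cvtColor(im,cv2.COLOR_BGR2HSV)
for y in range(228,258): print(y,h[y,347].tolist(),h[y,344].tolist(),d[y,347])
```

```text
[348.3 239.3] [345, 239, 7, 2, 9]
[346.8 246.4] [341, 244, 13, 6, 58]
[345.  256.9] [342, 256, 7, 2, 7]
[0.65540462 0.10001562 0.06876578] [-0.0537833  -0.14171025 -0.60512589]
228 [12, 49, 52] [20, 29, 52] 1.015022
229 [17, 41, 56] [21, 29, 61] 1.0161372
230 [18, 34, 75] [23, 23, 88] 1.0193993
231 [34, 18, 112] [30, 16, 127] 1.081949
232 [30, 20, 143] [30, 14, 142] 1.0768102
233 [30, 24, 150] [21, 37, 158] 1.0818774
234 [17, 57, 156] [17, 79, 161] 1.1589754
235 [16, 77, 155] [17, 106, 164] 1.0653963
236 [15, 40, 139] [15, 68, 150] 1.0551224
237 [111, 21, 121] [170, 6, 125] 1.0592271
238 [110, 77, 112] [113, 55, 116] 1.0536404
239 [111, 113, 108] [110, 94, 111] 1.0547472
240 [112, 75, 125] [110, 49, 151] 1.0513994
241 [113, 29, 185] [111, 11, 222] 1.0271747
242 [115, 13, 222] [113, 10, 230] 1.026267
243 [110, 27, 209] [110, 64, 211] 1.0295935
244 [109, 108, 199] [108, 144, 204] 1.0442106
245 [108, 170, 206] [107, 166, 177] 1.043302
246 [108, 176, 174] [109, 168, 147] 1.0422715
247 [109, 158, 150] [108, 171, 182] 1.0416172
248 [108, 176, 184] [107, 162, 213] 1.0415854
249 [108, 156, 216] [109, 94, 227] 1.0377586
250 [108, 82, 227] [111, 17, 240] 1.0414804
251 [111, 14, 240] [120, 2, 246] 1.0355309
252 [120, 1, 242] [17, 7, 242] 1.0364517
253 [20, 6, 241] [10, 6, 238] 1.0074835
254 [19, 9, 235] [0, 1, 224] 1.0064385
255 [108, 7, 195] [114, 21, 169] 1.0101392
256 [111, 51, 136] [111, 82, 112] 1.0522304
257 [110, 115, 102] [110, 108, 102] 1.0533723
```

The lid now spans rows 237.5 to 250, which puts the tin at about 78 mm, well inside the rack. I'll back the fingers out from under the rod along the tool axis.

Call:
step_arm(
  steps=[-0.004, 0, 0, 0, 0, 0, -0.008, 0, 0, 0, 0, 0, -0.012, 0.001, 0, 0, 0, 0, -0.014, 0.001, 0.004, 0, 0, 0, -0.019, 0.001, 0.012, 0, 0, 0],
)

```text
clock: 18.27
tcp_pos: [0.6344, 0.101, 0.0791]
tool_rot: [0.021, 0.966, -0.008, 0.258]
force: [-1.3, 0.3, 0.0]
finger_gap: 0.0641
finger_force: 0.0
```

Call:
step_arm(
  steps=[-0.01, 0, 0.018, 0, 0, 0, -0.025, 0, 0.043, 0, 0, 0, -0.045, 0, 0.075, 0, 0, 0, -0.06, 0, 0.105, 0, 0, 0, -0.06, 0, 0.13, 0, 0, 0],
)

```text
clock: 18.68
tcp_pos: [0.574, 0.1014, 0.2142]
tool_rot: [0.02, 0.965, -0.008, 0.26]
force: [-0.2, 0.1, 0.6]
finger_gap: 0.0643
finger_force: 0.0
```

Call:
step_arm(
  steps=[-0.01, -0.03, 0, 0.4, 7, 0, -0.02, -0.06, 0, 0.8, 14, 0, -0.02, -0.1, 0, 1.2, 21, 0, -0.02, -0.13, 0, 1.6, 28, 0, -0.02, -0.16, 0, 1.6, 30, 0],
  claw=1,
)

```text
clock: 19.1
tcp_pos: [0.558, -0.0614, 0.2091]
tool_rot: [0.022, 1.0, 0.0, -0.003]
force: [1.6, 0.1, -1.2]
finger_gap: 0.0854
finger_force: 0.0
```

Run:
```python
from m import *
for t,n in(("s11","scene"),("t11","top")):
    im,d=snap(n,t);im=im[:,:,::-1].copy()
    for c,st,m in blobs(im,[100,100,50],[125,255,255],(250,160,400,270) if n=="scene" else (260,150,380,220),5): print(n,c,st,onplane(n,c,.102).round(4),onplane(n,c,.093).round(4),deproj(n,c,d[int(c[1]),int(c[0])]).round(4))
o=ctrl.observe();print(o["tcp_pos"],o["tool_rot"],o["clock"])
S=cv2.imread("pics/s11.png")[140:270,220:400];T=cv2.imread("pics/t11.png")[130:230,255:385]
cv2.imwrite("pics/v11.png",np.hstack([cv2.resize(S,(485,350)),cv2.resize(T,(310,350))]))
```

```text
scene [277.  206.6] [272, 202, 11, 10, 89] [[ 0.5561 -0.11    0.102 ]] [[ 0.5505 -0.1119  0.093 ]] [[ 0.5536 -0.1108  0.098 ]]
scene [280.8 218.6] [275, 216, 12, 5, 20] [[ 0.5943 -0.0913  0.102 ]] [[ 0.589  -0.0931  0.093 ]] [[ 0.5811 -0.0957  0.0797]]
scene [348.1 239.8] [344, 239, 9, 3, 17] [[0.6344 0.1029 0.102 ]] [[0.6295 0.103  0.093 ]] [[0.6309 0.103  0.0956]]
scene [346.8 246.4] [341, 244, 13, 6, 56] [[0.6549 0.1014 0.102 ]] [[0.6502 0.1015 0.093 ]] [[0.6493 0.1015 0.0912]]
top [287.8 166.6] [285, 166, 7, 2, 11] [[0.6557 0.1027 0.102 ]] [[0.6571 0.1033 0.093 ]] [[0.6563 0.103  0.0981]]
top [287.8 172.8] [283, 170, 11, 7, 60] [[0.6346 0.1027 0.102 ]] [[0.6359 0.1032 0.093 ]] [[0.636  0.1033 0.0918]]
[ 0.55730343 -0.06365074  0.20899487] [ 2.43184932e-02  9.99702921e-01 -7.98779130e-04 -1.42895173e-03] 19.2
```

View pics/v11.png

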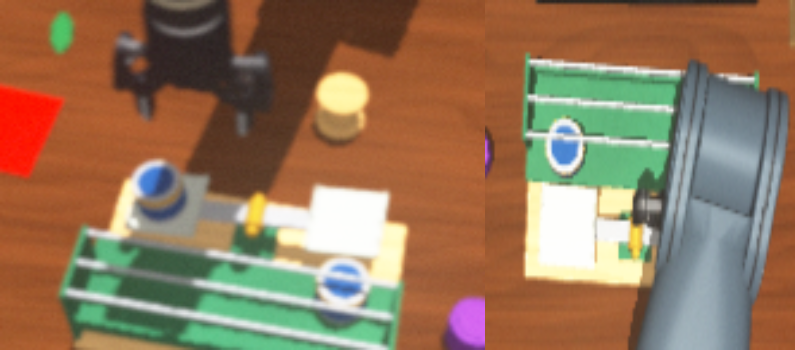

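The heavy tin stands upright in the rack under the near rod (top image about (288,171), roughly x=0.641). The lighter tin is on the lowered right pan at about (0.556, -0.107). I'll pick it up with the fingers closing along y, which also straightens it.

Call:
step_arm(
  steps=[-0.001, -0.03, 0, 0, 0, 0, -0.001, -0.043, -0.02, 0, 0, 0, -0.001, -0.043, -0.05, 0, 0, 0, -0.001, -0.043, -0.085, 0, 0, 0, -0.001, -0.043, -0.11, 0, 0, 0],
)

```text
clock: 19.62
tcp_pos: [0.5541, -0.1015, 0.0995]
tool_rot: [0.022, 1.0, 0.0, 0.0]
force: [-0.5, -0.4, -0.5]
finger_gap: 0.0858
finger_force: 0.0
```

Call:
step_arm(
  steps=[0, 0, -0.012, 0, 0, 0, 0, 0, -0.02, 0, 0, 0, 0, 0, -0.022, 0, 0, 0, 0, 0, -0.022, 0, 0, 0],
)

```text
clock: 19.95
tcp_pos: [0.5554, -0.1017, 0.0798]
tool_rot: [0.021, 1.0, -0.0, 0.001]
force: [0.3, 0.4, -0.1]
finger_gap: 0.0854
finger_force: 0.0
```

Call:
step_arm(
  steps=[0, 0, 0, 0, 0, 0, 0, 0, 0, 0, 0, 0, 0, 0, 0, 0, 0, 0, 0, 0, 0, 0, 0, 0, 0, 0, 0, 0, 0, 0],
  claw=-1,
  grip_force=25,
)

```text
clock: 20.37
tcp_pos: [0.5564, -0.1029, 0.0813]
tool_rot: [0.022, 1.0, -0.001, 0.002]
force: [-1.5, -1.1, 6.1]
finger_gap: 0.0538
finger_force: 26.1
```

Call:
step_arm(
  steps=[0, 0, 0.01, 0, 0, 0, 0, 0, 0.03, 0, 0, 0, 0, 0, 0.06, 0, 0, 0, 0, 0, 0.09, 0, 0, 0, 0, 0, 0.09, 0, 0, 0],
)

```text
clock: 20.78
tcp_pos: [0.5583, -0.1027, 0.1764]
tool_rot: [0.021, 1.0, -0.001, 0.006]
force: [1.8, -0.3, 0.4]
finger_gap: 0.0529
finger_force: 26.3
```

Run:
```python
from m import *
n="scene";im,d=snap(n,"s12");im=im[:,:,::-1].copy()
for c,st,m in blobs(im,[100,100,50],[125,255,255],(240,150,400,270),5): print(n,c,st,onplane(n,c,.19).round(4),deproj(n,c,d[int(c[1]),int(c[0])]).round(4))
cv2.imwrite("pics/v12.png",cv2.resize(im[140:270,220:400],None,fx=3,fy=3))
```

```text
scene [276.5 187.9] [271, 184, 12, 9, 90] [[ 0.5528 -0.1045  0.19  ]] [[ 0.5577 -0.1029  0.197 ]]
scene [280.  200.7] [273, 198, 14, 5, 27] [[ 0.5923 -0.0871  0.19  ]] [[ 0.5842 -0.0897  0.1776]]
scene [347.9 239.7] [344, 239, 8, 3, 16] [[0.6823 0.1008 0.19  ]] [[0.6292 0.1025 0.0928]]
scene [346.8 246.4] [341, 244, 13, 6, 56] [[0.7011 0.1    0.19  ]] [[0.651  0.1015 0.0945]]
```

View pics/v12.png

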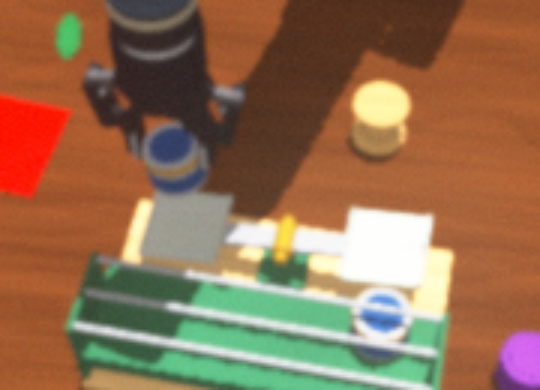

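The light tin is lifted and upright, lid at about 0.195 m, centred on the grip. I'll carry it to the mat centre (0.4415, -0.3345).

Call:
step_arm(
  steps=[-0.015, -0.03, 0, 0, 0, 0, -0.032, -0.065, 0, 0, 0, 0, -0.05, -0.1, 0, 0, 0, 0, -0.067, -0.135, 0, 0, 0, 0, -0.083, -0.17, 0, 0, 0, 0],
)

```text
clock: 21.25
tcp_pos: [0.4702, -0.2724, 0.1673]
tool_rot: [0.021, 1.0, 0.001, -0.001]
force: [1.2, 0.2, -1.2]
finger_gap: 0.0535
finger_force: 26.3
```

Call:
step_arm(
  steps=[-0.015, -0.03, 0, 0, 0, 0, -0.027, -0.055, 0, 0, 0, 0, -0.031, -0.062, 0, 0, 0, 0, -0.031, -0.062, 0, 0, 0, 0, -0.031, -0.062, 0, 0, 0, 0],
)

```text
clock: 21.67
tcp_pos: [0.4404, -0.3332, 0.1676]
tool_rot: [0.022, 1.0, 0.001, -0.0]
force: [0.2, 0.3, -1.4]
finger_gap: 0.0533
finger_force: 26.4
```

Call:
step_arm(
  steps=[0, 0, -0.035, 0, 0, 0, 0, 0, -0.07, 0, 0, 0, 0, 0, -0.1, 0, 0, 0, 0, 0, -0.125, 0, 0, 0, 0, 0, -0.135, 0, 0, 0],
)

```text
clock: 22.08
tcp_pos: [0.4391, -0.3289, 0.0287]
tool_rot: [0.02, 1.0, 0.004, -0.003]
force: [-2.0, 9.9, 16.0]
finger_gap: 0.0535
finger_force: 23.8
```

Call:
step_arm(
  steps=[0, 0, -0.003, 0, 0, 0, 0, 0, -0.006, 0, 0, 0, 0, 0, -0.008, 0, 0, 0, 0, 0, -0.008, 0, 0, 0],
)

```text
clock: 22.42
tcp_pos: [0.4422, -0.3335, 0.0282]
tool_rot: [0.021, 1.0, -0.0, 0.001]
force: [-0.9, 0.7, 2.1]
finger_gap: 0.0533
finger_force: 26.2
```

Call:
step_arm(
  steps=[0, 0, 0, 0, 0, 0, 0, 0, 0, 0, 0, 0, 0, 0, 0, 0, 0, 0, 0, 0, 0, 0, 0, 0, 0, 0, 0, 0, 0, 0],
  claw=0.7,
)

```text
clock: 22.83
tcp_pos: [0.4409, -0.3341, 0.0257]
tool_rot: [0.021, 1.0, -0.0, 0.0]
force: [0.7, 0.6, 0.2]
finger_gap: 0.0726
finger_force: 0.0
```

Call:
step_arm(
  steps=[0, 0, 0.02, 0, 0, 0, 0, 0, 0.06, 0, 0, 0, 0, 0, 0.1, 0, 0, 0, -0.02, 0.03, 0.14, 0, 0, 0, -0.04, 0.06, 0.17, 0, 0, 0],
)

```text
clock: 23.25
tcp_pos: [0.4086, -0.2859, 0.1864]
tool_rot: [0.022, 1.0, -0.001, 0.001]
force: [0.4, 0.6, -0.4]
finger_gap: 0.0722
finger_force: 0.0
```

Call:
step_arm(
  steps=[-0.03, 0.03, 0, 0, 0, 0, -0.06, 0.06, 0, 0, 0, 0, -0.08, 0.09, 0, 0, 0, 0, -0.09, 0.12, 0, 0, 0, 0, -0.09, 0.12, 0, 0, 0, 0],
)

```text
clock: 23.67
tcp_pos: [0.3157, -0.1608, 0.1843]
tool_rot: [0.02, 1.0, 0.001, -0.0]
force: [1.1, -0.5, -0.1]
finger_gap: 0.0725
finger_force: 0.0
```

Run:
```python
from m import *
for t,n in(("s13","scene"),("t13","top")):
    im,d=snap(n,t);im=im[:,:,::-1].copy()
    for c,st,m in blobs(im,[100,100,50],[125,255,255],(190,150,400,270) if n=="scene" else (260,150,440,270),5): print(n,c,st,onplane(n,c,.048).round(4),deproj(n,c,d[int(c[1]),int(c[0])]).round(4))
o=ctrl.observe();print(o["tcp_pos"],o["clock"])
```

```text
scene [218.1 178.4] [213, 174, 11, 9, 72] [[ 0.4429 -0.3304  0.048 ]] [[ 0.4412 -0.3314  0.0456]]
scene [220.9 189.2] [216, 187, 11, 4, 16] [[ 0.4831 -0.3095  0.048 ]] [[ 0.4731 -0.3155  0.0331]]
scene [347.9 239.7] [344, 239, 8, 3, 16] [[0.6047 0.1032 0.048 ]] [[0.6296 0.1025 0.0936]]
scene [346.8 246.4] [341, 244, 13, 6, 56] [[0.6266 0.1022 0.048 ]] [[0.6504 0.1015 0.0933]]
top [288.  166.7] [285, 166, 7, 2, 10] [[0.6638 0.1053 0.048 ]] [[0.6562 0.1024 0.0965]]
top [287.7 172.8] [283, 170, 11, 7, 58] [[0.6421 0.1063 0.048 ]] [[0.6359 0.1036 0.093 ]]
top [411.5 229.7] [407, 225, 10, 11, 91] [[ 0.4412 -0.3292  0.048 ]] [[ 0.4412 -0.3289  0.0492]]
[ 0.31805576 -0.16451028  0.18439006] 23.7667
```

View pics/s13.png

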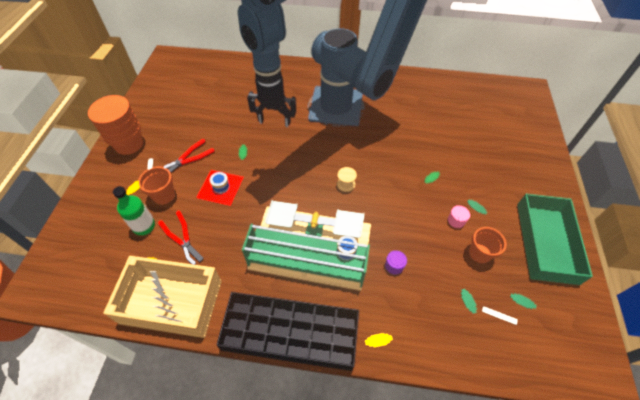

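The light tin stands centred on the red mat at (218,180), within about 5 mm of its centre. The heavy tin stands in the rack under the guard at (347,243). Nothing else on the bench has moved, and the robot is clear.

```bash
python3 -c "
from rig import ctrl
print(ctrl.hand_in())"
```

```text
the job is handed in; nothing more can be done
None
```

I handed the job in at about 24 s on the robot's clock: the heavier tin (from the left pan) stands upright in the green rack under the guard and the lighter one upright on the red mat; I gripped the heavy tin and drew it off the pan rather than pushing it, and the hand-in returned no verdict.

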